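# Pulse the grain mill

## Robot

A 6-joint arm with a two-finger parallel gripper is mounted at the origin on the work surface. World frame = base frame: x ahead of the robot, y to its left, z up, the work surface at z = 0. Lengths are in m, angles in rad, forces in N, time in s.
With the tool pointing down it reaches from about 0.325 to 0.925 m from the base axis. Payload 3.1 kg.
Tool frame: the origin (TCP) lies between the finger pads, 19 mm behind the fingertips; this is the grasp point; z points along the fingers, y is the line along which they close (so a half turn about z gives the same grasp; the last joint's range is limited). The gripper opens to 85 mm and grips with 20 to 120 N. Pads are 22 mm wide; open, the fingers measure 114 mm over their backs; the gripper's body (76 mm by 85 mm) begins 54 mm behind the grasp point. The pads swing forward as they close: fully open they stand 13 mm farther back than shut.
Start: joints at [1.13, 0.217, 1.613, -0, 1.311, -0.112], TCP at [0.202, 0.592, 0.25] pointing down, gripper open.
Joint ranges: [-2.75, 2.75], [-0.78, 2.1], [0.31, 2.55], [-1.13, 4.27], [0.13, 2.63], [-2.58, 2.58]. Speed limits (rad/s): [2.79, 2.79, 3.14, 3.14, 3.14, 3.14].

## Interface

Orientations are given as a rotation vector (axis times angle).
In Python, from rig import * gives the robot as it stands. The module is installed in compiled form; this text tells all that it offers.
- The arm moves only by the tool step_arm, never from a script. Its argument "commands" is a list of rows, each an object of numbers: "tx", "ty", "tz": the shift along the tool's x, y, z as a fraction of full scale; "rx", "ry", "rz": the turn, a rotation vector about the tool's x, y, z as a fraction of full scale. In form: [{"tx": .., "ty": .., "tz": .., "rx": .., "ry": .., "rz": ..}, ...]. A call has 1 to 5 rows; each row is the pose to reach, as a shift and turn from the pose commanded when the call began, along the tool's axes at that moment; what a row does not reach only later rows make up. Full scale, the value 1, is 150 mm for a shift and 45 degrees for a turn. A row lasts 1/10 s, in which the tool goes at most 50 mm and 8.59 degrees, less where a joint would pass 70% of its speed; a pose out of reach is approached as far as the arm can. A call with a number of a shift or a turn outside -1 to 1 is refused whole. A call with a gripper value outside its range is refused whole. "hand" is the closure, from -1 (fully open) to 1 (shut), set as the call begins (left out, the last holds). The fingers move at their own pace and stop on an object; "force" is the grip in N (left out, the last holds). Time passes only in rows, so rows that repeat a pose let the fingers close. It gives the time, the measured TCP pose, the force, the opening and the grip force at its end, in the units of the state.
- read_state(): the state, without advancing time (a new reading comes with each control period).
- read_camera(name): name is "side" or "top" or "wrist"; returns a dict with "img" (420x560x3 uint8, red, green, blue), "mtx" (3x3 intrinsics, pixels), "origin" and "rotation" of the camera in the world. Camera axes: x right, y up, looking along -z (the intrinsics and any distortion apply to the point x, -y, -z); pixel columns grow to the right and rows downward; lengths in m; the calibration is good to about 2 mm. A picture is of the moment at which its call begins. There is no depth.
- close_job(): hands the job in; it is judged then, once.
The state is a dict: "time_s": time; "joint_positions": joint angles; "joint_vel": joint speeds; "joint_efforts": joint torques, N m; "tcp_pos": TCP position; "tcp_rot": TCP orientation; "contact_force": force on the tool from outside, world axes, zero at the start; "moment": the same for the moment, N m; "grip_width": finger opening in m; "gripper_force": force on a finger pad.
Only numpy, scipy, OpenCV 4.12 (cv2) and the standard library are available. Lean on these libraries where they do the work, as an engineer would, in place of code of your own. Each camera call takes 0.05 s, during which the arm holds its last target. There are 200 camera calls.

## Task

Get the kitchen grain mill going on pulse: slide the wide bowl along the worktop, never lifting it, until the mill's spout is over its middle, then set the loose mill lid into the hopper mouth with its lugs through the slots so that it sits flush. Turn the lid clockwise to the pulse marks, halfway to the lock, never on into the lock click, and finish while gripping it there against the spring, without letting go. Leave the other kitchen things where they stand.

Things in the scene. Friction and masses are not known exactly. Their poses are not given: they have to be found in the camera images.
- mill: Electric grain mill, beech body 140 (its x) x 130 x 165 high; stands firm and does not move; origin under the body's centre, z up. A grey chute and nozzle stick out of its -x face. On top, on its z axis, a grey hopper collar: outside dia 100, bore 84, z 165 to 205. The dial on its +y face is not needed.
- hopper_mouth (a point): Centre of the collar's top face, axes as the mill's. A lip 6 thick, clear bore 68, has two lug slots 28 deg wide, at +x and -x. On the collar's outside, twice (half a turn apart): a broad grey block at each slot (0 deg), one narrow black rib at 48 deg clockwise from above (pulse), a pair of black ribs at 96 deg (lock).
- spout_tip (a point): centre of the nozzle's lower end, 145 from the mill's axis along the mill's -x, 105 above the worktop; nozzle dia 26; the mill's body face is 75 behind it
- switch_ring (a joint): Turn (rad, clockwise from above) of a sprung ring in the collar: 0 at rest, driven by the lid's lugs. The lid turns about 6 deg before meeting it, so it reads the lid's turn less 0.1: 0.73 at the pulse marks. The lock's stiff pawls are felt from 1.1, past them it clicks and stays locked at 1.53. Its spring (0.06 N m at 0, 0.15 at 0.73) turns the lid back if let go.
- lid: Loose grey mill lid, 140 g, upright on the worktop; origin under its neck, z up, x along its grip bar. Neck dia 63, 16 high, foot chamfered 3; flange dia 92, z 16 to 22; bar 70 x 14 thick (y), z 22 to 52. Two lugs under the bar's ends (+x, -x), 40 from the axis, 10 wide, z 0 to 6. Fits either way round. Home, the flange lies on the collar and the lugs lie 4 below the lip.
- lid_flange (a point): centre of the underside of the lid's flange, 16 above the lid's origin; it meets hopper_mouth when home
- lid_bar (a point): centre of the lid's grip bar, 43 above the lid's origin, the TCP height to grip it at; axes as the lid's
- bowl: The wide white ceramic bowl, outside dia 130 at the rim, 45 high, foot dia 100, wall 5, about 380 g, open side up, empty; origin under its centre
- ramekin: bystander: small white pot, dia 80, 42 high; origin under its centre
- jar: bystander: glass spice jar with screw top, dia 62, 73 high; origin under its centre
- oil: bystander: oil bottle, dia 72, 240 high; origin under its centre
- peppermill: bystander: wooden pepper mill, dia 56, 144 high; origin under its centre
- mug: bystander: mug, dia 80, 90 high; origin under its centre
- tin: bystander: low closed steel tin, dia 60, 45 high; origin under its centre
- spoon: bystander: wooden spoon 240 long lying flat
There are look-alikes about, which are no part of the job. What is shaped like the lid but pink, purple or red is not meant.

How it is judged:
On the way, in this order (a step that is already met when the one before it is completed fails the run):
1. the bowl stands under the spout, its centre within 22 mm of the spout's axis (horizontal distance between bowl and spout_tip below 0.022 m and linear speed of bowl below 0.02 m/s and height (world z) of bowl below 0.006 m), for 0.2 s.
2. the lid is home in the hopper mouth: flange within 3 mm of the collar's face, level and centred (z of lid_flange in the frame of hopper_mouth between -0.003 and 0.003 m and horizontal distance between lid_flange and hopper_mouth below 0.005 m and angle between lid's own z axis and vertical below 0.08 rad), for 0.2 s.
At the end, for the whole second after the job is handed in: Lid home on the hopper (flange within 4 mm of the collar face, 5 mm of centre, 0.08 rad of level) and still gripped (over 2 N); switch ring steady at 0.56 to 0.91 rad, within about 10 deg of the pulse marks; bowl upright on the worktop, centre within 22 mm of the spout axis (all of step 1 and value of joint switch_ring between 0.56 and 0.91 rad and velocity of joint switch_ring between -0.1 and 0.1 rad/s and contact force between the fingers and lid above 2 N and z of lid_flange in the frame of hopper_mouth between -0.003 and 0.004 m and horizontal distance between lid_flange and hopper_mouth below 0.005 m and angle between lid's own z axis and vertical below 0.08 rad and angle between bowl's own z axis and vertical below 0.06 rad); the arm keeps its last pose, push and grip.
It fails at once if the lid is turned on into the lock (ring beyond 1.2 rad) (value of joint switch_ring above 1.2 rad).
It fails at once if the bowl is lifted off the worktop or tipped (height (world z) of bowl above 0.012 m or angle between bowl's own z axis and vertical above 0.3 rad).
It fails at once if a bystander is moved by more than 30 mm (distance of any of ramekin, jar, oil, peppermill, mug, tin, spoon from where it was at the start of the episode above 0.03 m).
It also fails if it takes over 70 s, if anything falls off the work surface, if the arm or the gripper's body presses on something with over 40 N, if the wrist force passes 120 N, or if a joint passes its speed limit or range.

## Working session

There is one attempt and no reset: what is moved stays moved. The work goes in short steps, Python scripts to look and compute and a tool call to move; the robot and the scene stay as the last step left them, time stands still between calls to the robot, and variables do not carry over. Pictures are saved under pics/ and viewed, at most 10 in all, crops included, and the job is handed in when it is done.

Besides the shell and the picture viewer there is one more tool, called after ">>>" by a JSON object that holds its "method" and its "body". step_arm: Moves the arm, as the interface text tells. Shift numbers are shares of 150 mm and turn numbers shares of 45 degrees, none past 1 either way. Its arguments: {"type":"object","properties":{"commands":{"type":"array"},"hand":{"type":"number"},"force":{"type":"number"}},"required":["commands"]}

```bash
mkdir -p pics && cat > h.py <<'E'
from rig import *
import numpy as np, cv2
from scipy.spatial.transform import Rotation as R
def shot(n,f):
    c=read_camera(n); cv2.imwrite('pics/'+f+'.png',c['img'][:,:,::-1]); np.savez('pics/'+f+'.npz',**{k:np.array(v) for k,v in c.items()}); return c
def ld(f): return dict(np.load('pics/'+f+'.npz',allow_pickle=True))
def ray(c,u,v):
    K=c['mtx']; d=np.array([(u-K[0,2])/K[0,0],-(v-K[1,2])/K[1,1],-1.]); return c['origin'],c['rotation']@d
def onz(c,u,v,z):
    o,d=ray(c,u,v); return o+d*(z-o[2])/d[2]
def proj(c,p):
    q=c['rotation'].T@(np.array(p)-c['origin']); K=c['mtx']; return K[0,0]*q[0]/-q[2]+K[0,2], K[1,1]*-q[1]/-q[2]+K[1,2]
E
python3 - <<'E'
from h import *
for n in('top','side'):
    c=shot(n,n+'0'); print({k:c[k] for k in c if k!='img'})
s=read_state(); print(s)
E
```

```text
{'mtx': array([[441.37063025,   0.        , 281.44547666],
       [  0.        , 441.37063025, 210.32224673],
       [  0.        ,   0.        ,   1.        ]]), 'origin': array([0.39589447, 0.07759028, 1.29143941]), 'rotation': array([ 0.0936887 , -0.07771487, -1.57094201])}
{'mtx': array([[520.51188894,   0.        , 279.21499745],
       [  0.        , 520.51188894, 213.06797022],
       [  0.        ,   0.        ,   1.        ]]), 'origin': array([-0.23038786,  1.29759529,  1.00912396]), 'rotation': array([ 0.36126293, -1.2930863 , -2.29724444])}
{'time_s': 0.1, 'joint_positions': array([ 1.12979316e+00,  2.17690055e-01,  1.61479111e+00,  2.71338975e-05,
        1.31134392e+00, -1.12200821e-01]), 'joint_vel': array([-0.00062296, -0.00268772, -0.00241107, -0.00099106,  0.00026888,
       -0.00042392]), 'joint_efforts': array([-6.96457573e-04, -3.98068464e+01, -3.04973638e+01, -2.01737894e-04,
        4.07504951e-03,  1.15347987e-05]), 'tcp_pos': array([0.20148551, 0.59088089, 0.24878269]), 'tcp_rot': array([-0.51406474, -3.09860322,  0.00336146]), 'contact_force': array([-0.16399064, -0.01130121,  0.53530335]), 'moment': array([-0.00602386, -0.01210385,  0.02356985]), 'gripper_force': 0.0, 'grip_width': 0.08514927313282081}
```

```bash
python3 - <<'E'
s=open('h.py').read()
s=s.replace("def ld(f): return dict(np.load('pics/'+f+'.npz',allow_pickle=True))","def ld(f): return dict(np.load('pics/'+f+'.npz',allow_pickle=True))\ndef M(c): return R.from_rotvec(c['rotation']).as_matrix()")
s=s.replace("c['rotation']@d","M(c)@d").replace("c['rotation'].T","M(c).T")
open('h.py','w').write(s)
E
```

```text
(no output)
```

View pics/top0.png

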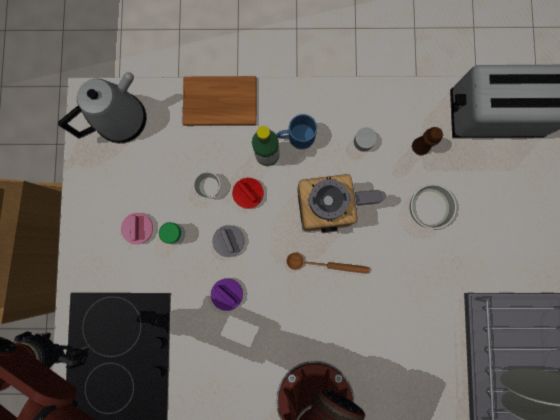

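View pics/side0.png

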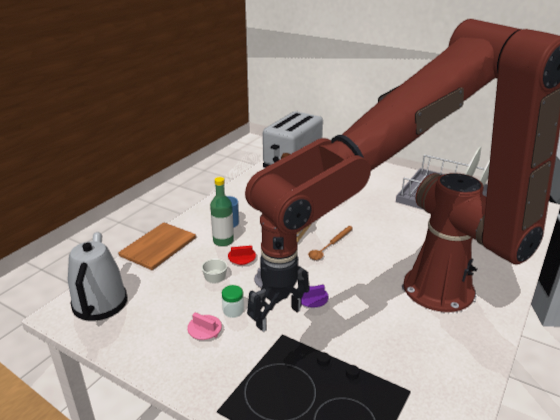

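The top view shows the grey lid at about (228,241), the mill collar at (330,200) with its chute pointing image-right to (382,198), and the bowl at (433,207). The spoon is at (290–370,265). In the side view the arm hides the mill. Next I'll measure with an enlarged mosaic.

```bash
python3 - <<'E'
from h import *
c=ld('top0'); im=c['img'][:,:,::-1]
a=cv2.resize(im[160:245,285:465],None,fx=4.4,fy=4.4,interpolation=cv2.INTER_CUBIC)
b=cv2.resize(im[215:268,200:256],None,fx=4,fy=4,interpolation=cv2.INTER_CUBIC)
o=np.zeros((600,800,3),np.uint8); o[:a.shape[0],:a.shape[1]]=a[:, :800]; o[380:380+b.shape[0],:b.shape[1]]=b; cv2.imwrite('pics/mos.png',o)
for n,(u,v),z in (('lid',(228,241),.022),('mill',(330,200),.205),('spout',(382,198),.105),('bowl',(433,207),.045),('red',(248,193),.022),('ram',(208,185),.04),('spoonend',(370,270),0)): print(n,onz(c,u,v,z).round(3))
hsv=cv2.cvtColor(im,cv2.COLOR_BGR2HSV)
print(hsv[228:256:3,228].tolist()); print(hsv[241,210:248:3].tolist()); print(hsv[207,405:463:3].tolist())
E
```

```text
lid [0.447 0.244 0.022]
mill [ 0.54  -0.032  0.205]
spout [ 0.559 -0.183  0.105]
bowl [ 0.541 -0.339  0.045]
red [0.586 0.188 0.022]
ram [0.607 0.301 0.04 ]
spoonend [ 0.363 -0.165  0.   ]
[[135, 12, 87], [135, 8, 63], [140, 13, 59], [140, 17, 45], [128, 12, 86], [140, 16, 96], [135, 10, 98], [128, 11, 92], [126, 14, 91], [135, 11, 93]]
[[19, 18, 154], [140, 7, 104], [143, 10, 102], [132, 13, 96], [130, 8, 93], [128, 10, 98], [135, 11, 91], [120, 12, 62], [128, 15, 67], [132, 14, 93], [135, 11, 96], [143, 12, 87], [15, 22, 116]]
[[17, 23, 154], [15, 24, 148], [20, 11, 142], [37, 19, 119], [18, 8, 154], [15, 10, 154], [12, 8, 153], [24, 8, 153], [18, 8, 153], [15, 10, 154], [13, 12, 154], [18, 8, 153], [27, 15, 152], [30, 15, 150], [33, 18, 128], [34, 20, 89], [39, 20, 89], [23, 17, 132], [17, 15, 150], [15, 10, 152]]
```

View pics/mos.png

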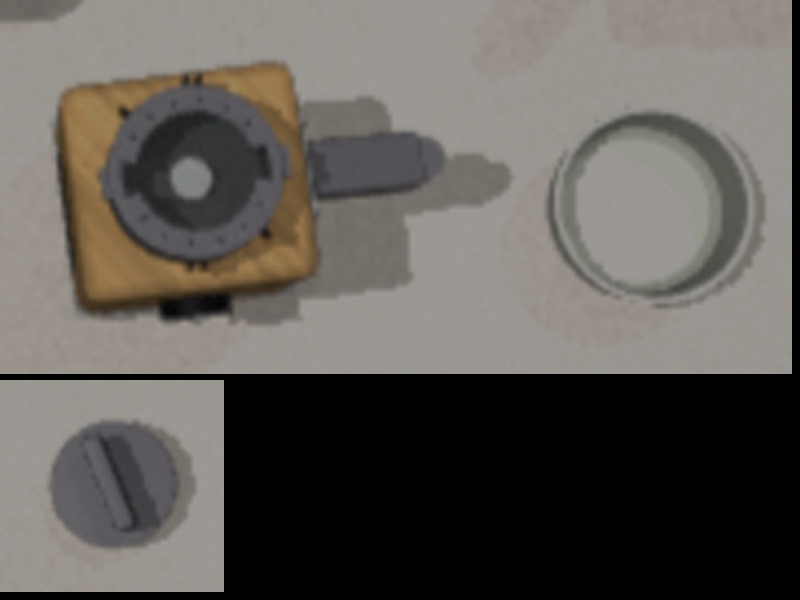

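```bash
python3 - <<'E'
from h import *
c=ld('top0')
def m(x,y,z): return onz(c,285+(x+.5)/4.4-.5,160+(y+.5)/4.4-.5,z)
def l(x,y,z): return onz(c,200+(x+.5)/4-.5,215+(y-380+.5)/4-.5,z)
b=m(652,206.5,.045); k=m(196.5,172,.205); s1=m(130,183,.203); s2=m(264,163,.203)
d=s2-s1; print('bowl',b,'collar',k,'slotmid',(s1+s2)/2,'len',np.linalg.norm(d),'dir -x deg',np.degrees(np.arctan2(d[1],d[0])))
n=m(432,157,.125)-k; print('nozzle dir',np.degrees(np.arctan2(n[1],n[0])),n)
e1=m(85,307,.165)-m(315,275,.165); print('edge',np.degrees(np.arctan2(-e1[1],-e1[0])))
d=d/np.linalg.norm(d); sp=k[:2]+.145*d[:2]; print('spout',sp, 'bowl move',sp-b[:2],np.linalg.norm(sp-b[:2]))
p=l(93,433,.052);q=l(126,530,.052); w=q-p; print('bar',(p+q)/2,np.linalg.norm(w),np.degrees(np.arctan2(w[1],w[0])),'flange',l(115,484,.022))
print(R.from_rotvec(read_state()['tcp_rot']).as_matrix().round(3))
# flange via mask
im=c['img'][:,:,::-1]; hsv=cv2.cvtColor(im,cv2.COLOR_BGR2HSV)
mk=((hsv[...,0]>115)&(hsv[...,2]<112)).astype(np.uint8); mk[:215]=0;mk[268:]=0;mk[:,:205]=0;mk[:,252:]=0
cs=max(cv2.findContours(mk,0,2)[0],key=cv2.contourArea); (x,y),r=cv2.minEnclosingCircle(cs); e=cv2.fitEllipse(cs); print((x,y),r,e, onz(c,*e[0],.022), onz(c,x,y,.022))
E
```

```text
bowl [ 0.5421673  -0.33872787  0.045     ] collar [ 0.54361825 -0.0301205   0.205     ] slotmid [ 0.54332078 -0.03060133  0.203     ] len 0.07657518857875158 dir -x deg -81.59571378896237
nozzle dir -82.5560635061906 [ 0.01965008 -0.15039422 -0.08      ]
edge -82.18453526076671
spout [ 0.56481102 -0.17356341] bowl move [0.02264372 0.16516446] 0.16670943865753327
bar [0.4483165  0.24315315 0.052     ] 0.07215875865862595 -160.55430064775132 flange [0.44767623 0.24314184 0.022     ]
[[-0.946  0.323 -0.001]
 [ 0.323  0.946 -0.002]
 [ 0.    -0.002 -1.   ]]
(227.85293579101562, 240.7058868408203) 15.656036376953125 ((227.9158172607422, 240.63986206054688), (30.343162536621094, 30.588083267211914), 68.75686645507812) [0.44763583 0.24446338 0.022     ] [0.44744658 0.24464216 0.022     ]
```

The mosaic shows the collar centred at mosaic (196,172), slots at (130,183) and (264,163), the bowl rim centred at (652,206), and the lid bar from (93,433) to (126,530). The measured sizes agree with the given ones:

| Item | Measured | Given |
|---|---|---|
| Bowl rim | 130 mm | 130 mm |
| Collar | 98 mm | 100 mm |
| Bar | 72 mm | 70 mm |

Plan: yaw the tool so both fingers face the bowl like a cradle, travel to behind it, then push along the chute line.

>>> {"method": "step_arm", "body": {"commands": [{"rz": 0.877},{"rz": 0.877},{"rz": 0.877},{"rz": 0.877},{"rz": 0.877}], "hand": -0.4}}

```text
$.commands[0]: bad value
```

>>> {"method": "step_arm", "body": {"commands": [{"rz": 0.877},{"rz": 0.877},{"rz": 0.877},{"rz": 0.877},{"rz": 0.877}]}}

```text
$.commands[0]: bad value
```

>>> {"method": "step_arm", "body": {"commands": [{"tx": 0,"ty": 0,"tz": 0,"rx": 0,"ry": 0,"rz": 0.877},{"tx": 0,"ty": 0,"tz": 0,"rx": 0,"ry": 0,"rz": 0.877},{"tx": 0,"ty": 0,"tz": 0,"rx": 0,"ry": 0,"rz": 0.877},{"tx": 0,"ty": 0,"tz": 0,"rx": 0,"ry": 0,"rz": 0.877},{"tx": 0,"ty": 0,"tz": 0,"rx": 0,"ry": 0,"rz": 0.877}], "hand": -0.4}}

```text
time_s: 0.6
tcp_pos: [0.2016, 0.5911, 0.2492]
tcp_rot: [1.537, 2.74, -0.002]
contact_force: [-0.7, 0.6, -0.2]
grip_width: 0.0598
gripper_force: 0.0
```

>>> {"method": "step_arm", "body": {"commands": [{"tx": 0,"ty": 0,"tz": 0,"rx": 0,"ry": 0,"rz": 0.877},{"tx": 0,"ty": 0,"tz": 0,"rx": 0,"ry": 0,"rz": 0.877},{"tx": 0,"ty": 0,"tz": 0,"rx": 0,"ry": 0,"rz": 0.877},{"tx": 0,"ty": 0,"tz": 0,"rx": 0,"ry": 0,"rz": 0.877},{"tx": 0,"ty": 0,"tz": 0,"rx": 0,"ry": 0,"rz": 0.877}]}}

```text
time_s: 1.1
tcp_pos: [0.2016, 0.5911, 0.2492]
tcp_rot: [2.371, 2.06, -0.002]
contact_force: [0.6, -0.0, 0.2]
grip_width: 0.0597
gripper_force: 0.0
```

>>> {"method": "step_arm", "body": {"commands": [{"tx": -0.933,"ty": 0.442,"tz": 0,"rx": 0,"ry": 0,"rz": 0},{"tx": -0.933,"ty": 0.442,"tz": 0,"rx": 0,"ry": 0,"rz": 0},{"tx": -0.933,"ty": 0.442,"tz": 0,"rx": 0,"ry": 0,"rz": 0},{"tx": -0.933,"ty": 0.442,"tz": 0,"rx": 0,"ry": 0,"rz": 0}]}}

```text
time_s: 1.5
tcp_pos: [0.2486, 0.439, 0.2481]
tcp_rot: [2.368, 2.06, -0.007]
contact_force: [0.4, 0.1, -0.1]
grip_width: 0.0597
gripper_force: 0.0
```

>>> {"method": "step_arm", "body": {"commands": [{"tx": -0.933,"ty": 0.442,"tz": 0,"rx": 0,"ry": 0,"rz": 0},{"tx": -0.933,"ty": 0.442,"tz": 0,"rx": 0,"ry": 0,"rz": 0},{"tx": -0.933,"ty": 0.442,"tz": 0,"rx": 0,"ry": 0,"rz": 0},{"tx": -0.933,"ty": 0.442,"tz": 0,"rx": 0,"ry": 0,"rz": 0}]}}

```text
time_s: 1.9
tcp_pos: [0.2962, 0.2929, 0.2496]
tcp_rot: [2.371, 2.059, -0.002]
contact_force: [0.4, 0.8, 0.4]
grip_width: 0.0597
gripper_force: 0.0
```

>>> {"method": "step_arm", "body": {"commands": [{"tx": -0.933,"ty": 0.442,"tz": 0,"rx": 0,"ry": 0,"rz": 0},{"tx": -0.933,"ty": 0.442,"tz": 0,"rx": 0,"ry": 0,"rz": 0},{"tx": -0.933,"ty": 0.442,"tz": 0,"rx": 0,"ry": 0,"rz": 0},{"tx": -0.933,"ty": 0.442,"tz": 0,"rx": 0,"ry": 0,"rz": 0}]}}

```text
time_s: 2.3
tcp_pos: [0.3439, 0.1453, 0.2504]
tcp_rot: [2.373, 2.056, 0.001]
contact_force: [0.2, 1.1, -0.3]
grip_width: 0.06
gripper_force: 0.0
```

>>> {"method": "step_arm", "body": {"commands": [{"tx": -0.933,"ty": 0.442,"tz": 0,"rx": 0,"ry": 0,"rz": 0},{"tx": -0.933,"ty": 0.442,"tz": 0,"rx": 0,"ry": 0,"rz": 0},{"tx": -0.933,"ty": 0.442,"tz": 0,"rx": 0,"ry": 0,"rz": 0},{"tx": -0.933,"ty": 0.442,"tz": 0,"rx": 0,"ry": 0,"rz": 0}]}}

```text
time_s: 2.7
tcp_pos: [0.391, -0.0023, 0.2506]
tcp_rot: [2.371, 2.057, 0.001]
contact_force: [0.3, 0.4, -1.0]
grip_width: 0.0597
gripper_force: 0.0
```

>>> {"method": "step_arm", "body": {"commands": [{"tx": -0.933,"ty": 0.442,"tz": 0,"rx": 0,"ry": 0,"rz": 0},{"tx": -0.933,"ty": 0.442,"tz": 0,"rx": 0,"ry": 0,"rz": 0},{"tx": -0.933,"ty": 0.442,"tz": 0,"rx": 0,"ry": 0,"rz": 0},{"tx": -0.933,"ty": 0.442,"tz": 0,"rx": 0,"ry": 0,"rz": 0}]}}

```text
time_s: 3.1
tcp_pos: [0.4381, -0.1494, 0.2503]
tcp_rot: [2.369, 2.06, 0.001]
contact_force: [-0.1, 0.5, -0.4]
grip_width: 0.0597
gripper_force: 0.0
```

>>> {"method": "step_arm", "body": {"commands": [{"tx": -0.933,"ty": 0.442,"tz": 0,"rx": 0,"ry": 0,"rz": 0},{"tx": -0.933,"ty": 0.442,"tz": 0,"rx": 0,"ry": 0,"rz": 0},{"tx": -0.933,"ty": 0.442,"tz": 0,"rx": 0,"ry": 0,"rz": 0},{"tx": -0.933,"ty": 0.442,"tz": 0,"rx": 0,"ry": 0,"rz": 0}]}}

```text
time_s: 3.5
tcp_pos: [0.4849, -0.2967, 0.2494]
tcp_rot: [2.368, 2.063, 0.0]
contact_force: [-0.7, 1.8, -0.5]
grip_width: 0.0597
gripper_force: 0.0
```

>>> {"method": "step_arm", "body": {"commands": [{"tx": -0.933,"ty": 0.442,"tz": 0,"rx": 0,"ry": 0,"rz": 0},{"tx": -0.933,"ty": 0.442,"tz": 0,"rx": 0,"ry": 0,"rz": 0},{"tx": -0.933,"ty": 0.442,"tz": 0,"rx": 0,"ry": 0,"rz": 0},{"tx": -0.933,"ty": 0.442,"tz": 0,"rx": 0,"ry": 0,"rz": 0},{"tx": -0.933,"ty": 0.442,"tz": 0,"rx": 0,"ry": 0,"rz": 0}]}}

```text
time_s: 4.0
tcp_pos: [0.5305, -0.4403, 0.2485]
tcp_rot: [-2.364, -2.064, -0.002]
contact_force: [0.1, -0.5, -0.9]
grip_width: 0.0599
gripper_force: 0.0
```

>>> {"method": "step_arm", "body": {"commands": [{"tx": 0,"ty": -0.015,"tz": 0.3,"rx": 0,"ry": 0,"rz": 0},{"tx": 0,"ty": -0.015,"tz": 0.6,"rx": 0,"ry": 0,"rz": 0},{"tx": 0,"ty": -0.015,"tz": 0.7,"rx": 0,"ry": 0,"rz": 0},{"tx": 0,"ty": -0.015,"tz": 0.718,"rx": 0,"ry": 0,"rz": 0}]}}

```text
time_s: 4.4
tcp_pos: [0.5259, -0.4375, 0.1392]
tcp_rot: [-2.359, -2.063, -0.0]
contact_force: [0.0, 0.7, 0.3]
grip_width: 0.0598
gripper_force: 0.0
```

>>> {"method": "step_arm", "body": {"commands": [{"tx": 0,"ty": 0,"tz": 0.2,"rx": 0,"ry": 0,"rz": 0},{"tx": 0,"ty": 0,"tz": 0.4,"rx": 0,"ry": 0,"rz": 0},{"tx": 0,"ty": 0,"tz": 0.6,"rx": 0,"ry": 0,"rz": 0},{"tx": 0,"ty": 0,"tz": 0.718,"rx": 0,"ry": 0,"rz": 0},{"tx": 0,"ty": 0,"tz": 0.718,"rx": 0,"ry": 0,"rz": 0}]}}

```text
time_s: 4.9
tcp_pos: [0.5264, -0.44, 0.0333]
tcp_rot: [-2.364, -2.064, 0.0]
contact_force: [-0.6, 0.2, 0.0]
grip_width: 0.0599
gripper_force: 0.0
```

>>> {"method": "step_arm", "body": {"commands": [{"tx": 0.08,"ty": 0,"tz": 0,"rx": 0,"ry": 0,"rz": 0},{"tx": 0.16,"ty": 0,"tz": 0,"rx": 0,"ry": 0,"rz": 0},{"tx": 0.24,"ty": 0,"tz": 0,"rx": 0,"ry": 0,"rz": 0},{"tx": 0.32,"ty": 0,"tz": 0,"rx": 0,"ry": 0,"rz": 0},{"tx": 0.4,"ty": 0,"tz": 0,"rx": 0,"ry": 0,"rz": 0}]}}

```text
time_s: 5.4
tcp_pos: [0.5363, -0.3826, 0.0365]
tcp_rot: [2.363, 2.064, -0.001]
contact_force: [-0.5, -3.6, 3.6]
grip_width: 0.0598
gripper_force: 1.9
```

```bash
python3 - <<'E'
from h import *
c=shot('top','t1'); im=c['img'][:,:,::-1]
cv2.imwrite('pics/t1c.png',cv2.resize(im[150:260,300:500],None,fx=4,fy=4,interpolation=cv2.INTER_CUBIC)[:600,:800])
print(proj(c,[.5638,-.1737,.045]))
E
```

```text
(np.float64(374.25312070180246), np.float64(199.13302774011277))
```

View pics/t1c.png

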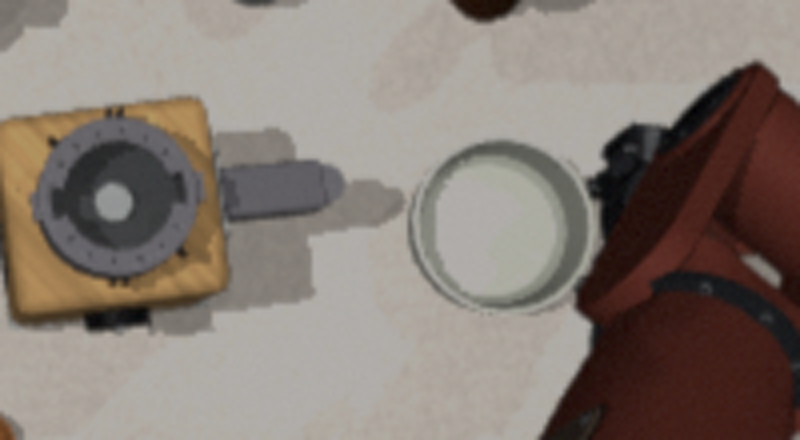

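The bowl is being pushed squarely: its rim centre in the crop is at about (502,227), i.e. y≈-0.317. The fingers touch it at crop (598,225), and about 0.14 m remain.

>>> {"method": "step_arm", "body": {"commands": [{"tx": 0.09,"ty": 0,"tz": 0,"rx": 0,"ry": 0,"rz": 0},{"tx": 0.18,"ty": 0,"tz": 0,"rx": 0,"ry": 0,"rz": 0},{"tx": 0.27,"ty": 0,"tz": 0,"rx": 0,"ry": 0,"rz": 0},{"tx": 0.36,"ty": 0,"tz": 0,"rx": 0,"ry": 0,"rz": 0},{"tx": 0.45,"ty": 0,"tz": 0,"rx": 0,"ry": 0,"rz": 0}]}}

```text
time_s: 5.95
tcp_pos: [0.5447, -0.3146, 0.0351]
tcp_rot: [2.366, 2.065, -0.0]
contact_force: [-0.3, -4.1, 4.0]
grip_width: 0.0601
gripper_force: 2.8
```

>>> {"method": "step_arm", "body": {"commands": [{"tx": 0.09,"ty": 0,"tz": 0,"rx": 0,"ry": 0,"rz": 0},{"tx": 0.18,"ty": 0,"tz": 0,"rx": 0,"ry": 0,"rz": 0},{"tx": 0.27,"ty": 0,"tz": 0,"rx": 0,"ry": 0,"rz": 0},{"tx": 0.33,"ty": 0,"tz": 0,"rx": 0,"ry": 0,"rz": 0},{"tx": 0.38,"ty": 0,"tz": 0,"rx": 0,"ry": 0,"rz": 0}]}}

```text
time_s: 6.45
tcp_pos: [0.552, -0.2579, 0.0347]
tcp_rot: [2.366, 2.067, -0.001]
contact_force: [-0.9, -4.7, 5.1]
grip_width: 0.0599
gripper_force: 2.9
```

```bash
python3 - <<'E'
from h import *
c=shot('top','t2'); im=c['img'][:,:,::-1]
cv2.imwrite('pics/t2c.png',cv2.resize(im[150:260,300:500],None,fx=4,fy=4,interpolation=cv2.INTER_CUBIC)[:600,:800])
print(read_state()['tcp_pos'])
E
```

```text
[ 0.55196766 -0.25662287  0.03443849]
```

View pics/t2c.png

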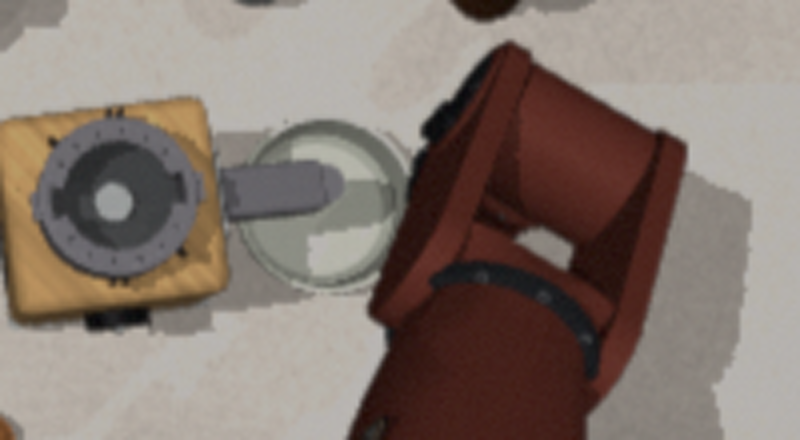

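The bowl's rim centre is at crop (323,205), i.e. image (380.4,200.9), against a target of (374.3,199.1). About 17 mm remain.

>>> {"method": "step_arm", "body": {"commands": [{"tx": 0.03,"ty": 0,"tz": 0,"rx": 0,"ry": 0,"rz": 0},{"tx": 0.06,"ty": 0,"tz": 0,"rx": 0,"ry": 0,"rz": 0},{"tx": 0.09,"ty": 0,"tz": 0,"rx": 0,"ry": 0,"rz": 0},{"tx": 0.11,"ty": 0,"tz": 0,"rx": 0,"ry": 0,"rz": 0},{"tx": 0.11,"ty": 0,"tz": 0,"rx": 0,"ry": 0,"rz": 0}]}}

```text
time_s: 7.0
tcp_pos: [0.5539, -0.2416, 0.0343]
tcp_rot: [-2.366, -2.065, -0.0]
contact_force: [0.3, -1.8, 1.3]
grip_width: 0.0598
gripper_force: 1.4
```

>>> {"method": "step_arm", "body": {"commands": [{"tx": -0.06,"ty": 0,"tz": 0,"rx": 0,"ry": 0,"rz": 0},{"tx": -0.2,"ty": 0,"tz": 0,"rx": 0,"ry": 0,"rz": 0},{"tx": -0.5,"ty": 0,"tz": 0,"rx": 0,"ry": 0,"rz": 0},{"tx": -0.5,"ty": 0,"tz": -0.3,"rx": 0,"ry": 0,"rz": 0},{"tx": -0.5,"ty": 0,"tz": -0.6,"rx": 0,"ry": 0,"rz": 0}]}}

```text
time_s: 7.5
tcp_pos: [0.5408, -0.3158, 0.1204]
tcp_rot: [-2.361, -2.055, 0.001]
contact_force: [1.6, -0.9, 0.4]
grip_width: 0.0599
gripper_force: 0.0
```

>>> {"method": "step_arm", "body": {"commands": [{"tx": 0,"ty": 0,"tz": -0.3,"rx": 0,"ry": 0,"rz": 0},{"tx": 0,"ty": 0,"tz": -0.6,"rx": 0,"ry": 0,"rz": 0},{"tx": 0,"ty": 0,"tz": -0.9,"rx": 0,"ry": 0,"rz": 0},{"tx": 0,"ty": 0,"tz": -1,"rx": 0,"ry": 0,"rz": 0}]}}

```text
time_s: 7.9
tcp_pos: [0.5458, -0.3177, 0.2802]
tcp_rot: [2.362, 2.061, 0.005]
contact_force: [0.7, -0.8, 0.9]
grip_width: 0.0599
gripper_force: 0.0
```

```bash
python3 - <<'E'
from h import *
c=shot('top','t3'); im=c['img'][:,:,::-1]
cv2.imwrite('pics/t3c.png',cv2.resize(im[150:260,300:500],None,fx=4,fy=4,interpolation=cv2.INTER_CUBIC)[:600,:800])
s=read_state(); print(s['tcp_pos'],s['joint_positions'],s['time_s'])
E
```

```text
[ 0.54604152 -0.31797353  0.28090499] [-6.38870870e-01  2.03156453e-01  1.57116920e+00  1.21441198e-03
  1.35862150e+00 -5.03501573e-01] 7.95
```

View pics/t3c.png

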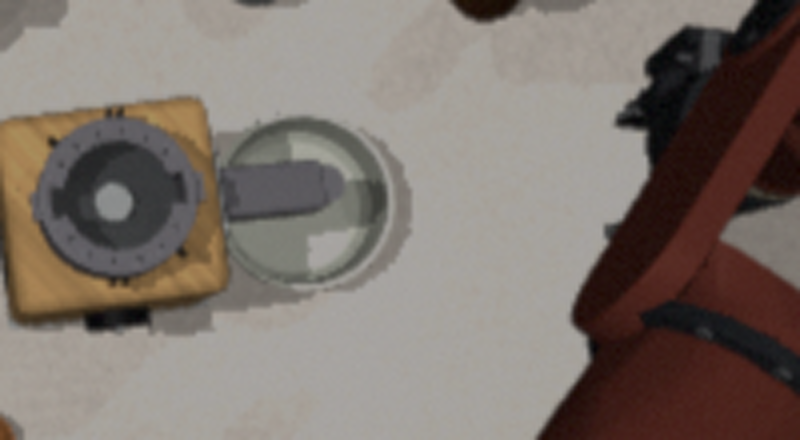

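The bowl's rim centre is at crop (303,202), image (375.7,200.2), which puts it about 5 mm from the spout axis and inside tolerance. Next I go over the lid, yaw, and look with the wrist camera.

>>> {"method": "step_arm", "body": {"commands": [{"tx": 0.905,"ty": -0.288,"tz": 0,"rx": 0,"ry": 0,"rz": 0},{"tx": 0.905,"ty": -0.288,"tz": 0,"rx": 0,"ry": 0,"rz": 0},{"tx": 0.905,"ty": -0.288,"tz": 0,"rx": 0,"ry": 0,"rz": 0},{"tx": 0.905,"ty": -0.288,"tz": 0,"rx": 0,"ry": 0,"rz": 0}], "hand": -1}}

```text
time_s: 8.35
tcp_pos: [0.517, -0.1709, 0.2709]
tcp_rot: [-2.356, -2.065, 0.001]
contact_force: [-1.2, -1.1, -0.3]
grip_width: 0.0854
gripper_force: 0.0
```

>>> {"method": "step_arm", "body": {"commands": [{"tx": 0.905,"ty": -0.288,"tz": 0,"rx": 0,"ry": 0,"rz": 0},{"tx": 0.905,"ty": -0.288,"tz": 0,"rx": 0,"ry": 0,"rz": 0},{"tx": 0.905,"ty": -0.288,"tz": 0,"rx": 0,"ry": 0,"rz": 0},{"tx": 0.905,"ty": -0.288,"tz": 0,"rx": 0,"ry": 0,"rz": 0}]}}

```text
time_s: 8.75
tcp_pos: [0.4929, -0.0319, 0.2718]
tcp_rot: [-2.357, -2.068, 0.002]
contact_force: [-0.2, -0.7, -0.6]
grip_width: 0.0856
gripper_force: 0.0
```

>>> {"method": "step_arm", "body": {"commands": [{"tx": 0.905,"ty": -0.288,"tz": 0,"rx": 0,"ry": 0,"rz": 0},{"tx": 0.905,"ty": -0.288,"tz": 0,"rx": 0,"ry": 0,"rz": 0},{"tx": 0.905,"ty": -0.288,"tz": 0,"rx": 0,"ry": 0,"rz": 0},{"tx": 0.905,"ty": -0.288,"tz": 0,"rx": 0,"ry": 0,"rz": 0}]}}

```text
time_s: 9.15
tcp_pos: [0.4692, 0.1074, 0.2726]
tcp_rot: [-2.359, -2.069, 0.003]
contact_force: [0.5, -0.8, -0.1]
grip_width: 0.0855
gripper_force: 0.0
```

>>> {"method": "step_arm", "body": {"commands": [{"tx": 0.905,"ty": -0.288,"tz": 0,"rx": 0,"ry": 0,"rz": 0},{"tx": 0.905,"ty": -0.288,"tz": 0,"rx": 0,"ry": 0,"rz": 0},{"tx": 0.905,"ty": -0.288,"tz": 0,"rx": 0,"ry": 0,"rz": 0},{"tx": 0.905,"ty": -0.288,"tz": 0,"rx": 0,"ry": 0,"rz": 0}]}}

```text
time_s: 9.55
tcp_pos: [0.4456, 0.2471, 0.273]
tcp_rot: [-2.361, -2.069, 0.003]
contact_force: [0.3, -1.4, -0.3]
grip_width: 0.085
gripper_force: 0.0
```

>>> {"method": "step_arm", "body": {"commands": [{"tx": 0,"ty": 0,"tz": 0,"rx": 0,"ry": 0,"rz": 0.698},{"tx": 0,"ty": 0,"tz": 0,"rx": 0,"ry": 0,"rz": 0.698},{"tx": 0,"ty": 0,"tz": 0,"rx": 0,"ry": 0,"rz": 0.698},{"tx": 0,"ty": 0,"tz": 0,"rx": 0,"ry": 0,"rz": 0.698}]}}

```text
time_s: 9.95
tcp_pos: [0.4469, 0.2423, 0.2731]
tcp_rot: [2.841, 1.338, -0.004]
contact_force: [0.2, -0.2, -0.5]
grip_width: 0.0859
gripper_force: 0.0
```

>>> {"method": "step_arm", "body": {"commands": [{"tx": 0,"ty": 0,"tz": 0,"rx": 0,"ry": 0,"rz": 0.698},{"tx": 0,"ty": 0,"tz": 0,"rx": 0,"ry": 0,"rz": 0.698},{"tx": 0,"ty": 0,"tz": 0,"rx": 0,"ry": 0,"rz": 0.698},{"tx": 0,"ty": 0,"tz": 0,"rx": 0,"ry": 0,"rz": 0.698},{"tx": 0,"ty": 0,"tz": 0,"rx": 0,"ry": 0,"rz": 0.698}]}}

```text
time_s: 10.45
tcp_pos: [0.4469, 0.2424, 0.2732]
tcp_rot: [3.096, 0.526, -0.003]
contact_force: [-0.7, -0.2, -0.1]
grip_width: 0.0856
gripper_force: 0.0
```

```bash
python3 - <<'E'
from h import *
s=read_state(); print(s['tcp_pos'],R.from_rotvec(s['tcp_rot']).as_matrix().round(4).tolist(),s['joint_positions'].round(3),s['time_s'])
c=shot('wrist','w1'); print(c['origin'],M(c).round(3).tolist(),c['mtx'][0].tolist(), c['mtx'][1].tolist(), proj(c,[.448,.2438,.052]))
E
```

```text
[0.44688745 0.24243102 0.27320834] [[0.9438, 0.3305, -0.0019], [0.3305, -0.9438, -0.0018], [-0.0024, 0.0011, -1.0]] [ 3.600e-01 -5.300e-02  1.858e+00 -1.000e-03  1.339e+00  1.594e+00] 10.45
[0.52119534 0.2678488  0.39679353] [[0.331, 0.899, 0.287], [-0.944, 0.315, 0.102], [0.001, -0.305, 0.952]] [360.4785876474873, 0.0, 286.8751290454981] [0.0, 360.4785876474873, 208.33503653805857] (np.float64(284.8715180309497), np.float64(175.82280095168102))
```

View pics/w1.png

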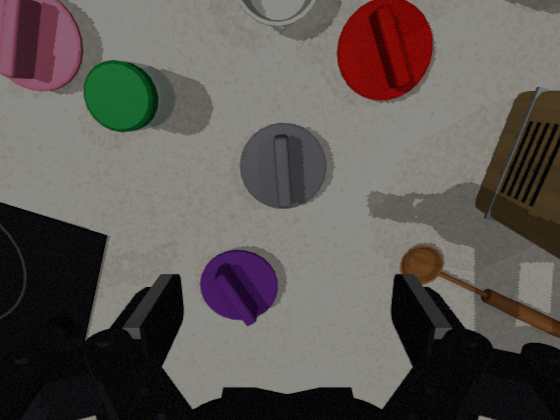

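The wrist view shows the grey lid with its flange centred near (284,166) and the bar from (281,136) to (284,206), almost square to the fingers. I'll measure it numerically.

```bash
python3 - <<'E'
from h import *
c=ld('w1'); g=c['img'].astype(int); hsv=cv2.cvtColor(c['img'],cv2.COLOR_RGB2HSV)
p=onz(c,281.2,137,.052);q=onz(c,284.3,205,.052);d=p-q
print('bar',(p+q)/2,np.linalg.norm(d),np.degrees(np.arctan2(d[1],d[0])))
# flange contour: grey bluish
m=((hsv[...,0]>110)&(hsv[...,0]<160)&(hsv[...,2]<125)&(hsv[...,1]<40)).astype(np.uint8); m[:115]=0;m[215:]=0;m[:,:235]=0;m[:,332:]=0
k=max(cv2.findContours(cv2.morphologyEx(m,cv2.MORPH_CLOSE,np.ones((5,5))),0,2)[0],key=cv2.contourArea)
w=np.array([onz(c,*t[0],.020)[:2] for t in k],np.float32); h=cv2.convexHull(w*1000); print('flange mm',cv2.minEnclosingCircle(h), cv2.fitEllipse(h))
# bar edges: rows profile
for r in (145,160,175,190,200): print(r,g[r,268:300].mean(-1).astype(int).tolist())
E
```

```text
bar [0.45092088 0.2469591  0.052     ] 0.06729090563553297 21.70977655824279
flange mm ((449.5600280761719, 246.73745727539062), 45.655006408691406) ((449.5784912109375, 246.77658081054688), (90.33434295654297, 90.77699279785156), 107.88613891601562)
145 [77, 76, 78, 76, 78, 65, 63, 74, 80, 83, 85, 80, 78, 79, 81, 80, 80, 74, 63, 47, 51, 58, 53, 58, 57, 57, 57, 55, 55, 56, 57, 57]
160 [77, 76, 74, 74, 76, 78, 64, 65, 72, 80, 83, 81, 82, 81, 78, 79, 79, 78, 74, 62, 49, 51, 56, 54, 58, 56, 54, 56, 57, 53, 56, 52]
175 [76, 73, 73, 71, 72, 74, 73, 63, 61, 71, 78, 68, 70, 77, 76, 77, 77, 76, 78, 71, 64, 47, 46, 56, 54, 57, 54, 57, 56, 55, 55, 55]
190 [75, 72, 71, 74, 72, 74, 72, 70, 66, 62, 67, 76, 76, 77, 75, 78, 76, 76, 77, 76, 72, 66, 47, 49, 54, 56, 55, 57, 53, 55, 54, 54]
200 [73, 73, 70, 74, 71, 73, 71, 73, 74, 62, 61, 70, 74, 76, 77, 77, 77, 76, 76, 77, 78, 71, 59, 47, 48, 57, 53, 51, 56, 55, 56, 52]
```

>>> {"method": "step_arm", "body": {"commands": [{"tx": 0.021,"ty": -0.018,"tz": 0.3,"rx": 0,"ry": 0,"rz": -0.06},{"tx": 0.021,"ty": -0.018,"tz": 0.6,"rx": 0,"ry": 0,"rz": -0.06},{"tx": 0.021,"ty": -0.018,"tz": 0.9,"rx": 0,"ry": 0,"rz": -0.06},{"tx": 0.021,"ty": -0.018,"tz": 0.9,"rx": 0,"ry": 0,"rz": -0.06}]}}

```text
time_s: 10.9
tcp_pos: [0.4426, 0.2449, 0.1321]
tcp_rot: [3.08, 0.603, -0.026]
contact_force: [-1.3, -0.2, -1.8]
grip_width: 0.0851
gripper_force: 0.0
```

>>> {"method": "step_arm", "body": {"commands": [{"tx": 0,"ty": 0,"tz": 0.2,"rx": 0,"ry": 0,"rz": 0},{"tx": 0,"ty": 0,"tz": 0.4,"rx": 0,"ry": 0,"rz": 0},{"tx": 0,"ty": 0,"tz": 0.55,"rx": 0,"ry": 0,"rz": 0},{"tx": 0,"ty": 0,"tz": 0.624,"rx": 0,"ry": 0,"rz": 0},{"tx": 0,"ty": 0,"tz": 0.624,"rx": 0,"ry": 0,"rz": 0}]}}

```text
time_s: 11.4
tcp_pos: [0.4484, 0.2478, 0.0459]
tcp_rot: [3.083, 0.603, -0.002]
contact_force: [-0.4, 0.2, 0.7]
grip_width: 0.0855
gripper_force: 0.0
```

>>> {"method": "step_arm", "body": {"commands": [{"tx": 0,"ty": 0,"tz": 0,"rx": 0,"ry": 0,"rz": 0},{"tx": 0,"ty": 0,"tz": 0,"rx": 0,"ry": 0,"rz": 0},{"tx": 0,"ty": 0,"tz": 0,"rx": 0,"ry": 0,"rz": 0},{"tx": 0,"ty": 0,"tz": 0,"rx": 0,"ry": 0,"rz": 0},{"tx": 0,"ty": 0,"tz": 0,"rx": 0,"ry": 0,"rz": 0}], "hand": 1, "force": 60}}

```text
time_s: 11.9
tcp_pos: [0.4487, 0.2484, 0.0466]
tcp_rot: [3.083, 0.603, 0.002]
contact_force: [-3.3, -0.6, 21.0]
grip_width: 0.0128
gripper_force: 60.6
```

>>> {"method": "step_arm", "body": {"commands": [{"tx": 0,"ty": 0,"tz": 0,"rx": 0,"ry": 0,"rz": 0},{"tx": 0,"ty": 0,"tz": 0,"rx": 0,"ry": 0,"rz": 0},{"tx": 0,"ty": 0,"tz": 0,"rx": 0,"ry": 0,"rz": 0},{"tx": 0,"ty": 0,"tz": 0,"rx": 0,"ry": 0,"rz": 0},{"tx": 0,"ty": 0,"tz": 0,"rx": 0,"ry": 0,"rz": 0}]}}

```text
time_s: 12.4
tcp_pos: [0.4488, 0.2484, 0.0466]
tcp_rot: [-3.083, -0.602, -0.001]
contact_force: [-1.2, -0.8, 4.9]
grip_width: 0.0129
gripper_force: 59.7
```

The bar is gripped (width 13 mm, 60 N). I'll lift and stop beside the mill so the wrist camera sees both the collar and the held lid.

>>> {"method": "step_arm", "body": {"commands": [{"tx": 0,"ty": 0,"tz": -0.1,"rx": 0,"ry": 0,"rz": 0},{"tx": 0,"ty": 0,"tz": -0.35,"rx": 0,"ry": 0,"rz": 0},{"tx": 0,"ty": 0,"tz": -0.65,"rx": 0,"ry": 0,"rz": 0},{"tx": 0,"ty": 0,"tz": -0.95,"rx": 0,"ry": 0,"rz": 0},{"tx": 0,"ty": 0,"tz": -1,"rx": 0,"ry": 0,"rz": 0}]}}

```text
time_s: 12.9
tcp_pos: [0.4517, 0.2497, 0.2019]
tcp_rot: [-3.081, -0.602, -0.017]
contact_force: [0.5, -0.0, -0.2]
grip_width: 0.0126
gripper_force: 58.7
```

>>> {"method": "step_arm", "body": {"commands": [{"tx": 0,"ty": 0,"tz": -0.3,"rx": 0,"ry": 0,"rz": 0},{"tx": 0,"ty": 0,"tz": -0.6,"rx": 0,"ry": 0,"rz": 0},{"tx": 0,"ty": 0,"tz": -0.7,"rx": 0,"ry": 0,"rz": 0},{"tx": 0,"ty": 0,"tz": -0.7,"rx": 0,"ry": 0,"rz": 0}]}}

```text
time_s: 13.3
tcp_pos: [0.4494, 0.2487, 0.3028]
tcp_rot: [-3.082, -0.602, -0.007]
contact_force: [-0.6, 0.5, -2.0]
grip_width: 0.0128
gripper_force: 58.8
```

>>> {"method": "step_arm", "body": {"commands": [{"tx": -0.12,"ty": 0.25,"tz": 0,"rx": 0,"ry": 0,"rz": 0},{"tx": -0.25,"ty": 0.5,"tz": 0,"rx": 0,"ry": 0,"rz": 0},{"tx": -0.37,"ty": 0.75,"tz": 0,"rx": 0,"ry": 0,"rz": 0},{"tx": -0.492,"ty": 0.98,"tz": 0,"rx": 0,"ry": 0,"rz": 0}]}}

```text
time_s: 13.7
tcp_pos: [0.433, 0.0828, 0.2966]
tcp_rot: [-3.082, -0.603, 0.011]
contact_force: [-0.0, 0.5, -1.2]
grip_width: 0.0131
gripper_force: 59.0
```

>>> {"method": "step_arm", "body": {"commands": [{"tx": -0.12,"ty": 0.25,"tz": 0,"rx": 0,"ry": 0,"rz": 0},{"tx": -0.25,"ty": 0.5,"tz": 0,"rx": 0,"ry": 0,"rz": 0},{"tx": -0.37,"ty": 0.75,"tz": 0,"rx": 0,"ry": 0,"rz": 0},{"tx": -0.492,"ty": 0.98,"tz": 0,"rx": 0,"ry": 0,"rz": 0},{"tx": -0.492,"ty": 0.98,"tz": 0,"rx": 0,"ry": 0,"rz": 0}]}}

```text
time_s: 14.2
tcp_pos: [0.42, -0.0831, 0.297]
tcp_rot: [-3.084, -0.592, 0.01]
contact_force: [0.3, 0.6, -1.6]
grip_width: 0.0129
gripper_force: 59.1
```

```bash
python3 - <<'E'
from h import *
s=read_state(); print(s['tcp_pos'],R.from_rotvec(s['tcp_rot']).as_matrix().round(4).tolist(),s['joint_positions'].round(3),s['time_s'],s['contact_force'])
c=shot('wrist','w2'); print(proj(c,[.5435,-.0303,.205]),proj(c,s['tcp_pos']))
cv2.imwrite('pics/w2b.png',cv2.resize(c['img'][0:420,60:560][:,:,::-1],(700,588),interpolation=cv2.INTER_CUBIC))
E
```

```text
[ 0.42002265 -0.08307293  0.29699683] [[0.9288, 0.3705, -0.0066], [0.3705, -0.9288, -0.0], [-0.0061, -0.0024, -1.0]] [-0.358 -0.258  1.992 -0.002  1.414  0.834] 14.2 [ 0.33616067  0.62604083 -1.63757366]
(np.float64(279.66025477846244), np.float64(-20.08372505192935)) (np.float64(284.8502018326269), np.float64(302.7457887900425))
```

View pics/w2b.png

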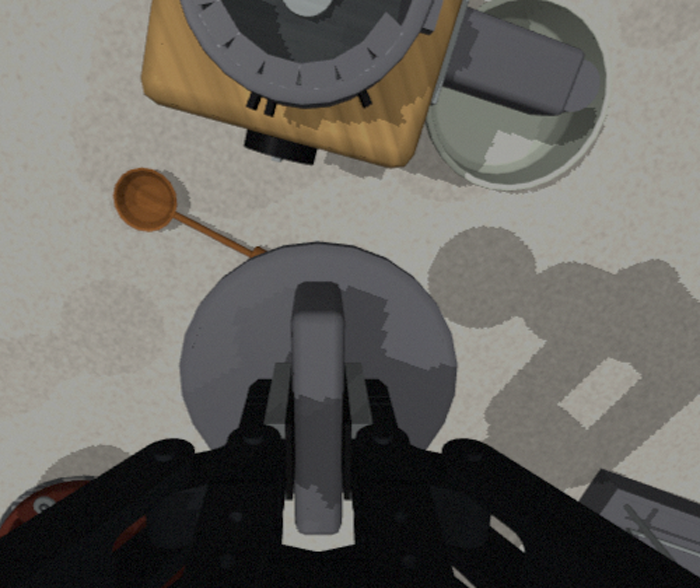

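The collar is only half in view at the top of the image, centred near (305,-20). The lid sits straight in the hand, with the bar at about column 318 and the flange spanning 180–457. I'll shift 60 mm towards the mill, raise by 30 mm, and measure.

>>> {"method": "step_arm", "body": {"commands": [{"tx": 0.1,"ty": 0,"tz": -0.1,"rx": 0,"ry": 0,"rz": 0},{"tx": 0.25,"ty": 0,"tz": -0.2,"rx": 0,"ry": 0,"rz": 0},{"tx": 0.4,"ty": 0,"tz": -0.2,"rx": 0,"ry": 0,"rz": 0},{"tx": 0.4,"ty": 0,"tz": -0.2,"rx": 0,"ry": 0,"rz": 0},{"tx": 0.4,"ty": 0,"tz": -0.2,"rx": 0,"ry": 0,"rz": 0}]}}

```text
time_s: 14.75
tcp_pos: [0.4768, -0.0556, 0.3284]
tcp_rot: [-3.08, -0.606, 0.007]
contact_force: [-0.2, 0.3, -1.2]
grip_width: 0.0128
gripper_force: 59.2
```

```bash
python3 - <<'E'
from h import *
s=read_state(); print(s['tcp_pos'],R.from_rotvec(s['tcp_rot']).as_matrix().round(4).tolist(),s['joint_positions'].round(3),s['time_s'],s['contact_force'])
c=shot('wrist','w3'); print(proj(c,[.5435,-.0303,.205]),proj(c,s['tcp_pos']))
cv2.imwrite('pics/w3b.png',cv2.resize(c['img'][0:200,160:420][:,:,::-1],None,fx=3,fy=3,interpolation=cv2.INTER_CUBIC))
E
```

```text
[ 0.47678031 -0.05557028  0.32841934] [[0.9256, 0.3785, -0.0051], [0.3786, -0.9256, 0.0015], [-0.0042, -0.0033, -1.0]] [-0.262 -0.154  1.847  0.     1.453  0.92 ] 14.75 [-0.22447088  0.27110042 -1.17804967]
(np.float64(289.1610816459051), np.float64(104.10008268904991)) (np.float64(284.8300931163155), np.float64(302.7753655360343))
```

View pics/w3b.png

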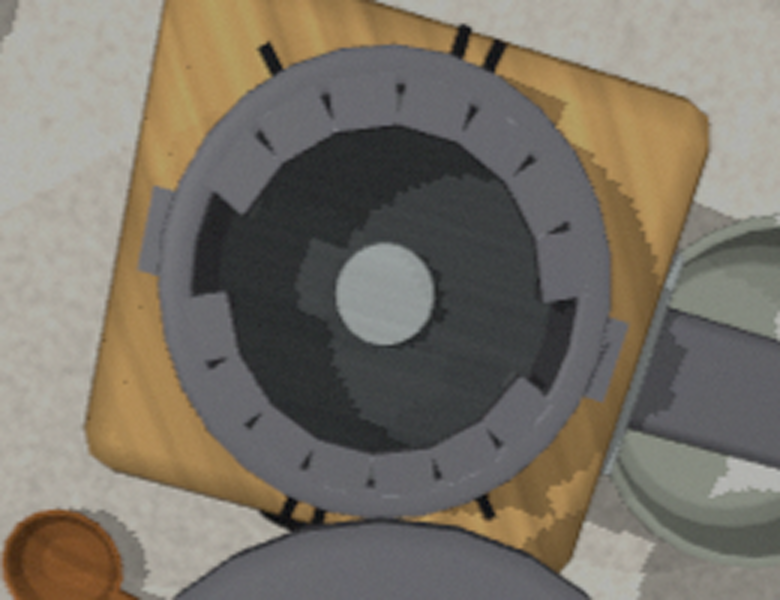

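The collar fills the crop: outer edge 160–610 by 44–517, slots at crop (215,245) left and (555,345) right, and the lid's flange at the bottom edge. Next I compute the centre, slot direction and in-hand lid bias.

```bash
python3 - <<'E'
from h import *
c=ld('w3'); s=read_state(); T=R.from_rotvec(s['tcp_rot']).as_matrix(); t=s['tcp_pos']
P=lambda x,y,z:onz(c,160+(x+.5)/3-.5,(y+.5)/3-.5,z)
L=[(247,212),(230,293),(213,196),(192,296)]; Q=[(541,302),(527,378),(577,302),(547,394)]
l=np.mean([P(*a,.205) for a in L],0); r=np.mean([P(*a,.205) for a in Q],0); d=r-l
print('slot mid',(l+r)/2,np.linalg.norm(d)/2,'dir',np.degrees(np.arctan2(d[1],d[0])))
# outer rim points, z=.205
o=np.array([P(*a,.205)[:2] for a in [(160,275),(610,285),(388,44),(385,517),(228,113),(545,118),(226,440),(548,440)]],np.float32)*1000
print('outer',cv2.fitEllipse(o))
# pulse ribs / blocks
for a,b in (((268,57),'pulse L'),((487,508),'pulse R')):
    w=P(*a,.190)-(l+r)/2; print(b,np.degrees(np.arctan2(w[1],w[0])))
# lid in hand: flange contour (top edge visible) and bar
im=c['img']; hsv=cv2.cvtColor(im,cv2.COLOR_RGB2HSV)
for rr in (172,174,176,180,190,200,215,235,255): print(rr,im[rr,150:430:1].mean(-1).astype(int)[::6].tolist())
E
python3 - <<'E'
import cv2
im=cv2.imread('pics/w3.png'); cv2.imwrite('pics/w3d.png',cv2.resize(im[165:405,160:410],None,fx=2.5,fy=2.5,interpolation=cv2.INTER_CUBIC))
E
```

```text
slot mid [ 0.54632921 -0.02858698  0.205     ] 0.03712160875670312 dir -83.17352357213109
outer ((546.8323364257812, -28.172685623168945), (97.01007843017578, 98.153564453125), 145.444580078125)
pulse L 49.60340913559531
pulse R -131.14462691195698
172 [167, 170, 161, 135, 55, 47, 78, 118, 118, 170, 163, 166, 167, 161, 163, 165, 163, 19, 85, 50, 113, 115, 82, 73, 100, 114, 122, 125, 139, 72, 133, 116, 128, 101, 69, 118, 119, 107, 103, 87, 113, 113, 114, 112, 109, 92, 79]
174 [167, 172, 163, 66, 49, 71, 59, 74, 122, 174, 164, 166, 171, 169, 165, 167, 159, 55, 20, 29, 74, 44, 58, 73, 52, 44, 89, 119, 140, 127, 129, 121, 125, 86, 127, 120, 120, 117, 134, 90, 85, 106, 111, 107, 94, 82, 81]
176 [165, 171, 164, 45, 66, 70, 74, 70, 121, 163, 160, 162, 161, 170, 170, 163, 166, 164, 36, 58, 81, 93, 95, 99, 93, 92, 67, 52, 132, 124, 127, 127, 109, 88, 145, 171, 116, 114, 127, 89, 88, 86, 85, 85, 84, 82, 80]
180 [174, 160, 89, 49, 63, 79, 83, 79, 109, 120, 166, 165, 159, 164, 165, 162, 161, 70, 97, 98, 99, 101, 100, 101, 100, 100, 100, 96, 93, 47, 122, 98, 90, 85, 167, 173, 172, 165, 123, 129, 
[... 453 characters left out ...]
1, 131, 130, 132, 132, 129, 127]
215 [166, 168, 175, 167, 164, 174, 174, 167, 176, 96, 101, 103, 102, 102, 104, 103, 99, 100, 99, 98, 62, 48, 47, 48, 50, 45, 73, 73, 75, 73, 74, 100, 102, 105, 102, 103, 95, 171, 129, 131, 132, 129, 125, 132, 132, 129, 128]
235 [170, 161, 160, 166, 168, 173, 171, 165, 99, 102, 101, 101, 100, 99, 97, 97, 97, 99, 98, 96, 86, 100, 101, 101, 102, 93, 59, 74, 73, 75, 73, 92, 103, 103, 100, 102, 103, 103, 93, 176, 176, 175, 172, 174, 168, 176, 175]
255 [163, 161, 171, 173, 170, 169, 176, 97, 99, 100, 98, 102, 100, 97, 95, 97, 95, 94, 97, 96, 82, 102, 101, 100, 102, 91, 67, 74, 74, 74, 72, 100, 96, 101, 102, 100, 100, 101, 103, 86, 176, 175, 173, 176, 170, 170, 173]
```

View pics/w3d.png

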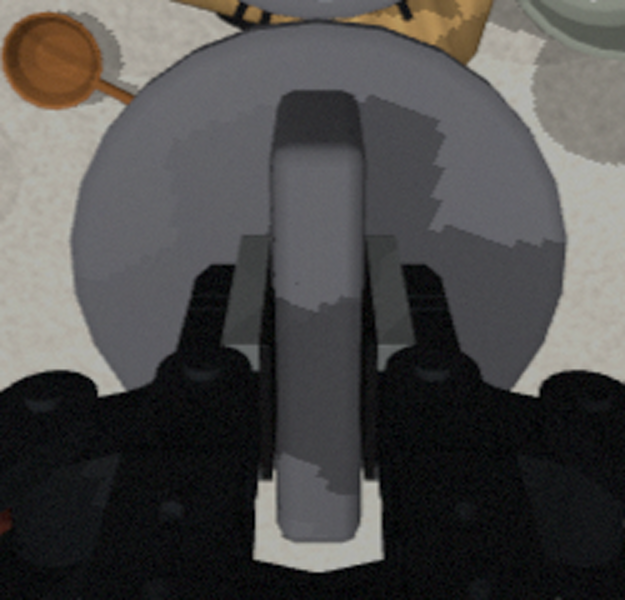

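The held lid shows its flange spanning crop columns 72–566 with its top edge at row 22, and the bar from row 140 to row 541. I'll fit its centre in the tool frame.

```bash
python3 - <<'E'
from h import *
from scipy.optimize import least_squares
c=ld('w3'); s=read_state(); T=R.from_rotvec(s['tcp_rot']).as_matrix(); t=s['tcp_pos']; g=cv2.GaussianBlur(c['img'],(3,3),0).mean(-1)
pts=[]
for r in range(218,300,4):
    x=285
    l=[u for u in range(230,150,-1) if g[r,u]>135]; q=[u for u in range(340,420) if g[r,u]>135]
    if l and r<296: pts.append((l[0]+.5,r))
    if q and r>225 and r<296: pts.append((q[0]-.5,r))
pts.append((160+320/2.5-.3,165+22.5/2.5-.3))
for h in (.0215,.0246):
    w=np.array([(T.T@(onz(c,u,v,t[2]-h)-t))[:2] for u,v in pts])*1000
    f=least_squares(lambda p:np.hypot(*(w-p[:2]).T)-p[2],[0,0,46],loss='soft_l1'); print(h,len(pts),f.x,abs(f.fun).max())
    f=least_squares(lambda p:np.hypot(*(w-p[:2]).T)-46,[0,0],loss='soft_l1'); print(f.x)
B=lambda x,y:T.T@(onz(c,160+(x+.5)/2.5-.5,165+(y+.5)/2.5-.5,t[2]+.007)-t)*1000
print('bar front/rear/left/right',B(318,143),B(318,541),B(272,300),B(362,300))
print('angles', np.degrees(np.arctan2(T[1,0],T[0,0])))
E
```

```text
0.0215 39 [ 2.98373707  0.57757903 44.18598929] 0.30888496283807143
[-1.1454322   0.53013613]
0.0246 39 [ 1.36366906  0.57937728 45.13275514] 0.31551758740994984
[-0.38735158  0.5746252 ]
bar front/rear/left/right [36.73993296  0.52444288 -7.14062204] [-31.04320416   0.6207103   -6.88433984] [12.450728   -6.12851004 -7.02984429] [12.49251787  6.95329982 -7.067057  ]
angles 22.20603433167704
```

The flange fit is tight (0.3 mm residual) and consistent with a small height bias in the wrist calibration. I'll take the placing yaw now and measure the collar numerically at that yaw, so camera bias cancels.

>>> {"method": "step_arm", "body": {"commands": [{"tx": 0.18,"ty": 0.25,"tz": 0,"rx": 0,"ry": 0,"rz": 0},{"tx": 0.363,"ty": 0.487,"tz": 0,"rx": 0,"ry": 0,"rz": 0},{"tx": 0.363,"ty": 0.487,"tz": 0,"rx": 0,"ry": 0,"rz": 0}]}}

```text
time_s: 15.1
tcp_pos: [0.5576, -0.1065, 0.3277]
tcp_rot: [-3.083, -0.599, 0.005]
contact_force: [-0.3, -0.2, -1.6]
grip_width: 0.0126
gripper_force: 59.3
```

>>> {"method": "step_arm", "body": {"commands": [{"tx": 0,"ty": 0,"tz": 0,"rx": 0,"ry": 0,"rz": -0.838},{"tx": 0,"ty": 0,"tz": 0,"rx": 0,"ry": 0,"rz": -0.838},{"tx": 0,"ty": 0,"tz": 0,"rx": 0,"ry": 0,"rz": -0.838},{"tx": 0,"ty": 0,"tz": 0,"rx": 0,"ry": 0,"rz": -0.838},{"tx": 0,"ty": 0,"tz": 0,"rx": 0,"ry": 0,"rz": -0.838}]}}

```text
time_s: 15.6
tcp_pos: [0.5543, -0.1038, 0.33]
tcp_rot: [-2.719, -1.571, 0.002]
contact_force: [0.2, 0.5, -1.3]
grip_width: 0.0127
gripper_force: 59.3
```

>>> {"method": "step_arm", "body": {"commands": [{"tx": 0,"ty": 0,"tz": 0,"rx": 0,"ry": 0,"rz": -0.838},{"tx": 0,"ty": 0,"tz": 0,"rx": 0,"ry": 0,"rz": -0.838},{"tx": 0,"ty": 0,"tz": 0,"rx": 0,"ry": 0,"rz": -0.838},{"tx": 0,"ty": 0,"tz": 0,"rx": 0,"ry": 0,"rz": -0.838},{"tx": 0,"ty": 0,"tz": 0,"rx": 0,"ry": 0,"rz": -0.838}]}}

```text
time_s: 16.1
tcp_pos: [0.5542, -0.1037, 0.3301]
tcp_rot: [-2.065, -2.365, 0.001]
contact_force: [0.2, -0.5, -1.0]
grip_width: 0.0132
gripper_force: 59.3
```

```bash
cat > rim.py <<'E'
from h import *
from scipy.optimize import least_squares
def rim(f,t,T,guess,zp,a0=-100,a1=280):
    c=ld(f); hsv=cv2.cvtColor(cv2.GaussianBlur(c['img'],(3,3),0),cv2.COLOR_RGB2HSV); u0,v0=proj(c,guess); P=[]
    wood=(hsv[...,1]>85)&(hsv[...,0]<30)
    for a in np.radians(np.arange(0,360,4)):
        for r in np.arange(55,110,.5):
            u,v=u0+r*np.cos(a),v0+r*np.sin(a)
            if not(0<=u<559 and 0<=v<419): break
            if wood[int(round(v)),int(round(u))]: P.append((u,v)); break
    for z in zp:
        w=np.array([onz(c,u,v,z)[:2] for u,v in P])*1000
        fun=lambda p:np.hypot(*(w-p[:2]).T)-p[2]
        f_=least_squares(fun,[guess[0]*1000,guess[1]*1000,50],loss='cauchy',f_scale=.5)
        print(f,z,len(P),(abs(f_.fun)<1).sum(),'world',f_.x.round(2),'tool',((T.T@(np.array([*f_.x[:2],t[2]*1000])-t*1000))[:2]).round(2))
E
python3 - <<'E'
from rim import *
s=read_state(); t=s['tcp_pos']; T=R.from_rotvec(s['tcp_rot']).as_matrix()
print(t,np.degrees(np.arctan2(T[1,0],T[0,0])),T[2],s['time_s'],s['joint_positions'].round(2))
shot('wrist','w4')
t3=np.array([.47678,-.05557,.32842]); T3=R.from_rotvec([-3.08,-.606,.007]).as_matrix()
rim('w3',t3,T3,[.5466,-.0284,.205],(.205,.2015))
rim('w4',t,T,[.545,-.029,.205],(.205,.2015))
E
```

```text
[ 0.5542249  -0.10374524  0.33006888] 97.75080542885884 [ 0.00104204 -0.0020301  -0.9999974 ] 16.1 [-0.31  0.03  1.67  0.    1.44 -0.44]
w3 0.205 86 73 world [546.39 -28.2   49.63] tool [74.79  1.04]
w3 0.2015 86 73 world [546.33 -28.22  50.34] tool [74.73  1.04]
w4 0.205 83 78 world [546.47 -28.19  49.58] tool [75.91  2.51]
w4 0.2015 83 78 world [546.49 -28.2   50.27] tool [75.9   2.53]
```

Both views agree on the collar centre at (0.5464, -0.0282) within 0.1 mm, with a radius of 50 mm. I move over it and descend to just above the lip.

>>> {"method": "step_arm", "body": {"commands": [{"tx": 0.2,"ty": 0.013,"tz": 0,"rx": 0,"ry": 0,"rz": 0},{"tx": 0.4,"ty": 0.013,"tz": 0,"rx": 0,"ry": 0,"rz": 0},{"tx": 0.504,"ty": 0.013,"tz": 0.1,"rx": 0,"ry": 0,"rz": 0},{"tx": 0.504,"ty": 0.013,"tz": 0.3,"rx": 0,"ry": 0,"rz": 0},{"tx": 0.504,"ty": 0.013,"tz": 0.46,"rx": 0,"ry": 0,"rz": 0}]}}

```text
time_s: 16.65
tcp_pos: [0.5463, -0.0283, 0.2596]
tcp_rot: [-2.069, -2.363, 0.002]
contact_force: [0.3, -1.0, -1.7]
grip_width: 0.0129
gripper_force: 59.3
```

>>> {"method": "step_arm", "body": {"commands": [{"tx": 0,"ty": 0,"tz": 0,"rx": 0,"ry": 0,"rz": 0},{"tx": 0,"ty": 0,"tz": 0,"rx": 0,"ry": 0,"rz": 0},{"tx": 0,"ty": 0,"tz": 0,"rx": 0,"ry": 0,"rz": 0}]}}

```text
time_s: 16.95
tcp_pos: [0.5485, -0.0294, 0.2633]
tcp_rot: [2.07, 2.36, 0.002]
contact_force: [0.0, 0.1, -1.7]
grip_width: 0.013
gripper_force: 59.2
```

>>> {"method": "step_arm", "body": {"commands": [{"tx": 0,"ty": 0,"tz": 0,"rx": 0,"ry": 0,"rz": 0},{"tx": 0,"ty": 0,"tz": 0,"rx": 0,"ry": 0,"rz": 0}]}}

```text
time_s: 17.15
tcp_pos: [0.5486, -0.0294, 0.2635]
tcp_rot: [2.07, 2.36, 0.002]
contact_force: [0.5, -0.1, -1.9]
grip_width: 0.0128
gripper_force: 59.2
```

```bash
python3 - <<'E'
from h import *
s=read_state(); T=R.from_rotvec(s['tcp_rot']).as_matrix(); t=s['tcp_pos']; print(t,T.round(4).tolist(),s['contact_force'],s['moment'],s['joint_vel'].round(3))
d=np.array([.5459,-.0286,t[2]])-t; print('tool err mm',T.T@d*1000, np.degrees(np.arctan2(T[1,0],T[0,0])))
E
```

```text
[ 0.54857374 -0.02936409  0.26353863] [[-0.1307, 0.9914, 0.0027], [0.9914, 0.1307, -0.0005], [-0.0009, 0.0026, -1.0]] [ 0.5478382  -0.09477956 -1.85657084] [-0.06500646 -0.0054065   0.00361253] [-0.001  0.004  0.009  0.001 -0.001 -0.001]
tool err mm [ 1.10709735 -2.55087978 -0.00757931] 97.5123605191917
```

>>> {"method": "step_arm", "body": {"commands": [{"tx": 0.007,"ty": -0.017,"tz": 0.02,"rx": 0,"ry": 0,"rz": 0},{"tx": 0.007,"ty": -0.017,"tz": 0.05,"rx": 0,"ry": 0,"rz": 0},{"tx": 0.007,"ty": -0.017,"tz": 0.065,"rx": 0,"ry": 0,"rz": 0},{"tx": 0.007,"ty": -0.017,"tz": 0.065,"rx": 0,"ry": 0,"rz": 0},{"tx": 0.007,"ty": -0.017,"tz": 0.065,"rx": 0,"ry": 0,"rz": 0}]}}

```text
time_s: 17.65
tcp_pos: [0.545, -0.0283, 0.252]
tcp_rot: [-2.07, -2.362, 0.0]
contact_force: [-0.0, -0.1, -1.5]
grip_width: 0.0128
gripper_force: 59.2
```

>>> {"method": "step_arm", "body": {"commands": [{"tx": 0,"ty": 0.004,"tz": 0.02,"rx": 0,"ry": 0,"rz": 0},{"tx": 0,"ty": 0.004,"tz": 0.04,"rx": 0,"ry": 0,"rz": 0},{"tx": 0,"ty": 0.004,"tz": 0.06,"rx": 0,"ry": 0,"rz": 0},{"tx": 0,"ty": 0.004,"tz": 0.06,"rx": 0,"ry": 0,"rz": 0}]}}

```text
time_s: 18.05
tcp_pos: [0.5452, -0.0282, 0.2424]
tcp_rot: [-2.07, -2.362, 0.001]
contact_force: [0.7, -0.4, -1.9]
grip_width: 0.0133
gripper_force: 59.2
```

>>> {"method": "step_arm", "body": {"commands": [{"tx": 0,"ty": 0,"tz": 0.015,"rx": 0,"ry": 0,"rz": 0},{"tx": 0,"ty": 0,"tz": 0.03,"rx": 0,"ry": 0,"rz": 0},{"tx": 0,"ty": 0,"tz": 0.045,"rx": 0,"ry": 0,"rz": 0},{"tx": 0,"ty": 0,"tz": 0.055,"rx": 0,"ry": 0,"rz": 0},{"tx": 0,"ty": 0,"tz": 0.055,"rx": 0,"ry": 0,"rz": 0}]}}

```text
time_s: 18.55
tcp_pos: [0.5457, -0.0283, 0.2357]
tcp_rot: [2.071, 2.362, 0.0]
contact_force: [-0.6, 0.1, 2.5]
grip_width: 0.0127
gripper_force: 59.9
```

>>> {"method": "step_arm", "body": {"commands": [{"tx": 0,"ty": 0,"tz": 0.01,"rx": 0,"ry": 0,"rz": 0},{"tx": 0,"ty": 0,"tz": 0.01,"rx": 0,"ry": 0,"rz": 0},{"tx": 0,"ty": 0,"tz": 0.01,"rx": 0,"ry": 0,"rz": 0}]}}

```text
time_s: 18.85
tcp_pos: [0.5458, -0.0283, 0.2356]
tcp_rot: [2.07, 2.362, -0.0]
contact_force: [-4.2, 0.0, 8.0]
grip_width: 0.013
gripper_force: 60.7
```

>>> {"method": "step_arm", "body": {"commands": [{"tx": 0,"ty": 0,"tz": 0,"rx": 0,"ry": 0,"rz": 0.1},{"tx": 0,"ty": 0,"tz": 0,"rx": 0,"ry": 0,"rz": 0.2},{"tx": 0,"ty": 0,"tz": 0,"rx": 0,"ry": 0,"rz": 0.3},{"tx": 0,"ty": 0,"tz": 0,"rx": 0,"ry": 0,"rz": 0.4},{"tx": 0,"ty": 0,"tz": 0,"rx": 0,"ry": 0,"rz": 0.5}]}}

```text
time_s: 19.35
tcp_pos: [0.5461, -0.0286, 0.2356]
tcp_rot: [2.493, 1.91, 0.001]
contact_force: [-3.9, -0.4, 7.8]
grip_width: 0.0126
gripper_force: 60.7
```

```bash
python3 - <<'E'
from h import *
s=read_state(); T=R.from_rotvec(s['tcp_rot']).as_matrix(); print(s['tcp_pos'],s['contact_force'],s['moment'],np.degrees(np.arctan2(T[1,0],T[0,0])),s['time_s'])
E
```

```text
[ 0.5461442  -0.02861683  0.23563234] [-3.90190315 -0.36874242  7.80133369] [0.08955167 0.72360027 0.25885776] 74.91250872551325 19.35
```

>>> {"method": "step_arm", "body": {"commands": [{"tx": 0,"ty": 0,"tz": 0,"rx": 0,"ry": 0,"rz": 0.12},{"tx": 0,"ty": 0,"tz": 0,"rx": 0,"ry": 0,"rz": 0.25},{"tx": 0,"ty": 0,"tz": 0,"rx": 0,"ry": 0,"rz": 0.38},{"tx": 0,"ty": 0,"tz": 0,"rx": 0,"ry": 0,"rz": 0.48},{"tx": 0,"ty": 0,"tz": 0,"rx": 0,"ry": 0,"rz": 0.55}]}}

```text
time_s: 19.85
tcp_pos: [0.5454, -0.0282, 0.2356]
tcp_rot: [-2.845, -1.333, 0.001]
contact_force: [-6.0, 1.2, 8.3]
grip_width: 0.0129
gripper_force: 60.9
```

>>> {"method": "step_arm", "body": {"commands": [{"tx": 0,"ty": 0,"tz": 0,"rx": 0,"ry": 0,"rz": 0},{"tx": 0,"ty": 0,"tz": 0,"rx": 0,"ry": 0,"rz": 0},{"tx": 0,"ty": 0,"tz": 0,"rx": 0,"ry": 0,"rz": 0},{"tx": 0,"ty": 0,"tz": 0,"rx": 0,"ry": 0,"rz": 0}]}}

```text
time_s: 20.25
tcp_pos: [0.5455, -0.0281, 0.2356]
tcp_rot: [-2.844, -1.335, 0.0]
contact_force: [-5.6, 0.9, 8.8]
grip_width: 0.0127
gripper_force: 60.8
```

```bash
python3 - <<'E'
from rim import *
s=read_state(); T=R.from_rotvec(s['tcp_rot']).as_matrix(); t=s['tcp_pos']; print(t,s['contact_force'],s['moment'],np.degrees(np.arctan2(T[1,0],T[0,0])),T[2],s['time_s'],s['joint_positions'].round(2))
c=shot('wrist','w5'); g=cv2.GaussianBlur(c['img'],(3,3),0).mean(-1)
print(proj(c,[.5464,-.0282,.242]))
b=ld('w3'); # bar edges in the hand, before and now: columns of strong gradients
for n,k in (('w3',b),('w5',c)):
    gg=cv2.GaussianBlur(k['img'],(3,3),0).mean(-1)
    print(n,[ (r,gg[r,262:312].astype(int).tolist()[::2]) for r in (225,245,270)])
c2=shot('top','t5'); m=c2['img'][195:206,372:402].mean(-1); print(m[::5].astype(int).tolist())
E
```

```text
[ 0.54545876 -0.02810799  0.23563031] [-5.56265912  0.90958607  8.81699377] [0.22750159 0.86613844 0.00230959] 50.29217224819657 [-1.26109264e-04 -4.41079922e-04 -9.99999895e-01] 20.25 [-0.18  0.06  1.81  0.    1.27  0.51]
(np.float64(286.12712529528574), np.float64(309.85054368847113))
w3 [(225, [98, 98, 96, 74, 66, 76, 79, 82, 82, 82, 82, 83, 82, 82, 81, 81, 82, 81, 80, 74, 66, 52, 64, 73, 74]), (245, [97, 96, 95, 76, 82, 91, 97, 101, 100, 101, 101, 101, 101, 101, 102, 101, 101, 101, 99, 91, 81, 67, 65, 74, 73]), (270, [63, 63, 52, 41, 78, 89, 95, 100, 100, 101, 101, 101, 101, 101, 101, 100, 100, 100, 98, 90, 80, 61, 29, 50, 59])]
w5 [(225, [91, 91, 90, 65, 61, 70, 75, 78, 79, 79, 78, 78, 78, 78, 78, 78, 78, 78, 77, 71, 63, 47, 61, 70, 69]), (245, [90, 90, 87, 67, 76, 82, 89, 92, 93, 94, 94, 94, 94, 95, 95, 95, 96, 95, 93, 86, 77, 62, 59, 69, 70]), (270, [68, 68, 55, 40, 72, 82, 88, 92, 94, 94, 93, 94, 95, 95, 95, 95, 95, 94, 92, 81, 74, 54, 22, 44, 62])]
[[46, 53, 53, 55, 53, 54, 51, 54, 53, 64, 74, 76, 75, 79, 105, 119, 111, 97, 92, 82, 69, 68, 65, 71, 94, 126, 128, 129, 126, 127], [51, 54, 54, 52, 56, 54, 54, 54, 53, 71, 83, 109, 124, 121, 122, 122, 121, 116, 95, 91, 85, 67, 65, 65, 76, 113, 127, 125, 126, 129], [52, 52, 55, 51, 52, 54, 53, 66, 110, 129, 131, 131, 131, 132, 130, 121, 121, 110, 93, 87, 72, 67, 65, 69, 94, 127, 129, 131, 130, 129]]
```

The bar hasn't slipped in the fingers. The lid is seated (z steady under about 10 N of push) and turned 47°, and the bowl is unmoved. I'm handing in.

```bash
python3 -c "
from rig import *
print(close_job())"
```

```text
the job is handed in; nothing more can be done
None
```

I handed the job in at about 20 s. By my measurements the bowl is about 5 mm from the spout axis, the lid is seated flush and turned about 47° clockwise to the pulse marks, and the arm still grips it at 60 N; no verdict came back.

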